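# Set the stock tags on the 45 adapter bins

### The arm

A 6-joint arm with a two-finger parallel gripper is mounted at the origin on the work surface. World frame = base frame: x ahead of the robot, y to its left, z up, the work surface at z = 0. Lengths are in m, angles in rad, forces in N, time in s.
With the tool pointing down it reaches from about 0.275 to 0.975 m from the base axis. Payload 8.4 kg.
Tool frame: the origin (TCP) lies at the very end of the fingers, on their centre line; the grasp point (between the pads) lies bot.grip_point_offset behind it (bot.grip_point_offset is the distance from the TCP to the grasp point, in m); z points along the fingers, y is the line along which they close (so a half turn about z gives the same grasp; the last joint's range is limited). The gripper opens to 92 mm and grips with 3 to 60 N. Pads are 20 mm wide; open, the fingers measure 128 mm over their backs; the gripper's body (75 mm by 189 mm) begins 69 mm behind the grasp point.
Start: joints at [1.272, 0.353, 1.633, -0, 1.155, -0.002], TCP at [0.183, 0.598, 0.215] pointing down, gripper open.
Joint ranges: [-2.63, 2.63], [-0.92, 2.1], [0.06, 2.66], [-1.3, 4.44], [0, 2.69], [-3.02, 3.02]. Speed limits (rad/s): [2.22, 2.22, 2.79, 3.14, 3.14, 3.14].

### API

Orientations are given as a unit quaternion [w, x, y, z].
In Python, from plant import bot gives the robot as it stands.
- The arm moves only by the tool arm_command, never from a script. Its argument "motion" is a list of rows, each an object of numbers: "rx", "ry", "rz": the turn, a rotation vector about the tool's x, y, z in rad; "tx", "ty", "tz": the shift along the tool's x, y, z in cm; "grip": the finger opening in cm, from 0 to 9.19. In form: [{"rx": .., "ry": .., "rz": .., "tx": .., "ty": .., "tz": .., "grip": ..}, ...]. A call has 1 to 8 rows; each row shifts and turns the commanded pose from where the row before left it, along the tool's axes as they then stand; what a row does not reach is not made up. A row lasts 1/8 s, in which the tool goes at most 62.5 mm and 10.7 degrees, less where a joint would pass 70% of its speed; a pose out of reach is approached as far as the arm can. A call is refused whole if a number of a shift passes 6.25 or a number of a turn 0.188, either way. A call with a gripper value outside its range is refused whole. The fingers move at their own pace and stop on an object; "grip_force" is the grip in N (left out, the last holds). Time passes only in rows, so rows that do not move let the fingers close. It gives the time, the measured TCP pose, the force, the opening and the grip force at its end, in the units of the state.
- bot.read_state(): the state, without advancing time (a new reading comes with each control period).
- bot.capture(name): name is "scene" or "top" or "wrist"; returns a dict with "image" (400x640x3 uint8, red, green, blue), "fovy" (degrees; the focal length in pixels is half the picture's height over the tangent of half this angle, whatever the lens; pixels are square), "cx", "cy" (the principal point, pixels), "R" (3x3) and "t" (3): a world point X has camera coordinates R X + t. Camera axes: x right, y down, z forward; pixel columns grow to the right and rows downward; lengths in m; the calibration is good to about 2 mm. A picture is of the moment at which its call begins. There is no depth.
- bot.sign_off(): hands the job in; it is judged then, once.
Trained networks look in a picture, given as the dict that the camera call returned (one of the last four; its "shot" number tells which), for a name from the list of things; names that differ only in an ending like _2 or _b are one class to them, and where a whole thing is asked for, a point or a joint stands for the part that bears it (a point fixed in the world has none). Each returns a list of dicts, best first, with "confidence" (0 to 1); they miss things now and then, are a little off and sometimes report something else, mostly with a low value. They report only what shows in the picture. A call takes as long as a camera call.
- bot.find_in(query, picture): "box" ([left, top, width, height] in pixels, round what is visible of it).
The state is a dict: "t": time; "joint_pos": joint angles; "qvel": joint speeds; "joint_efforts": joint torques, N m; "position": TCP position; "eef_rot": TCP orientation; "force": force on the tool from outside, world axes, zero at the start; "torque": the same for the moment, N m; "grip_width": opening from 0.0 (shut) to 1.0 (fully open); "finger_force": force on a finger pad.
Only numpy, scipy, OpenCV 4.12 (cv2) and the standard library are available. Lean on these libraries where they do the work, as an engineer would, in place of code of your own. Each camera call takes 0.05 s, during which the arm holds its last target. There are 200 camera calls.

### The job

Each of the four steel bins has a hinged tag in front of it: set them so that only the bins full of 45 adapters show the ring face up (tag tipped over towards its bin), while a bin with just a lone adapter left shows the bar face up (tag tipped away from its bin). Gently push over with the fingertips only the tags that are wrong, without pinching them, and leave the tags that are already right and the stein, record clamp, cartridge holder and lidded bin as they are.

Things in the scene. Friction and masses are not known exactly. Their poses are not given: they have to be found in the camera images.
- board: plywood board 230 (x) x 490 (y) x 10 mm lying on the surface; origin at the centre of its underside; carries the four bins side by side along its y axis, 115 mm apart; its -x long edge, with the tags, is the one nearer the robot
- tag1 (a joint): tag 1: aluminium plate 50 mm wide, 60 mm from hinge axis to free edge, 3 mm thick, 30 g, a ring on one face, a bar on the other. 0 = leaning 0.61 rad from vertical away from its bin (to the robot), bar face up; 0.61 = upright; 1.22 = leaning 0.61 rad from vertical towards its bin, ring face up. Hard stops at both ends; turns freely; once past upright it falls on to the other stop by its weight
- tag1_hinge (a point): middle of the hinge axis of tag 1, 40 mm above the work surface; its x axis points level from the tag to its own bin, y lies along the hinge; posts 10 x 5 mm at y = +31 and -31 mm rise 6 mm above the axis. At either stop the tag's free edge is 49 mm above the axis and 34 mm to one side
- bin1_in (a point): centre of the inner floor of bin 1, the bin that tag 1 belongs to: open steel box 95 x 95 mm, 50 mm tall (rim 60 mm above the work surface), wall 3 mm, 125 mm along +x from the tag's hinge axis; there are 43 mm between its wall and the tag when the tag leans towards it; fixed
- tag2 (a joint): tag 2: aluminium plate 50 mm wide, 60 mm from hinge axis to free edge, 3 mm thick, 30 g, a ring on one face, a bar on the other. 0 = leaning 0.61 rad from vertical away from its bin (to the robot), bar face up; 0.61 = upright; 1.22 = leaning 0.61 rad from vertical towards its bin, ring face up. Hard stops at both ends; turns freely; once past upright it falls on to the other stop by its weight
- tag2_hinge (a point): middle of the hinge axis of tag 2, 40 mm above the work surface; its x axis points level from the tag to its own bin, y lies along the hinge; posts 10 x 5 mm at y = +31 and -31 mm rise 6 mm above the axis. At either stop the tag's free edge is 49 mm above the axis and 34 mm to one side
- bin2_in (a point): centre of the inner floor of bin 2, the bin that tag 2 belongs to: open steel box 95 x 95 mm, 50 mm tall (rim 60 mm above the work surface), wall 3 mm, 125 mm along +x from the tag's hinge axis; there are 43 mm between its wall and the tag when the tag leans towards it; fixed
- tag3 (a joint): tag 3: aluminium plate 50 mm wide, 60 mm from hinge axis to free edge, 3 mm thick, 30 g, a ring on one face, a bar on the other. 0 = leaning 0.61 rad from vertical away from its bin (to the robot), bar face up; 0.61 = upright; 1.22 = leaning 0.61 rad from vertical towards its bin, ring face up. Hard stops at both ends; turns freely; once past upright it falls on to the other stop by its weight
- tag3_hinge (a point): middle of the hinge axis of tag 3, 40 mm above the work surface; its x axis points level from the tag to its own bin, y lies along the hinge; posts 10 x 5 mm at y = +31 and -31 mm rise 6 mm above the axis. At either stop the tag's free edge is 49 mm above the axis and 34 mm to one side
- bin3_in (a point): centre of the inner floor of bin 3, the bin that tag 3 belongs to: open steel box 95 x 95 mm, 50 mm tall (rim 60 mm above the work surface), wall 3 mm, 125 mm along +x from the tag's hinge axis; there are 43 mm between its wall and the tag when the tag leans towards it; fixed
- tag4 (a joint): tag 4: aluminium plate 50 mm wide, 60 mm from hinge axis to free edge, 3 mm thick, 30 g, a ring on one face, a bar on the other. 0 = leaning 0.61 rad from vertical away from its bin (to the robot), bar face up; 0.61 = upright; 1.22 = leaning 0.61 rad from vertical towards its bin, ring face up. Hard stops at both ends; turns freely; once past upright it falls on to the other stop by its weight
- tag4_hinge (a point): middle of the hinge axis of tag 4, 40 mm above the work surface; its x axis points level from the tag to its own bin, y lies along the hinge; posts 10 x 5 mm at y = +31 and -31 mm rise 6 mm above the axis. At either stop the tag's free edge is 49 mm above the axis and 34 mm to one side
- bin4_in (a point): centre of the inner floor of bin 4, the bin that tag 4 belongs to: open steel box 95 x 95 mm, 50 mm tall (rim 60 mm above the work surface), wall 3 mm, 125 mm along +x from the tag's hinge axis; there are 43 mm between its wall and the tag when the tag leans towards it; fixed
- heap_p: four stacks of 45 adapters (green plastic discs 38 mm across) about 40 mm tall that fill one bin: the bin whose centre it lies at is full; origin at the centre of its underside; fixed
- single_p: one lone 45 adapter, 38 mm across and 5.5 mm thick, on the floor of an otherwise empty bin: that bin is not full; origin at the bin's centre; fixed
- heap_q: four stacks of 45 adapters (green plastic discs 38 mm across) about 40 mm tall that fill one bin: the bin whose centre it lies at is full; origin at the centre of its underside; fixed
- single_q: one lone 45 adapter, 38 mm across and 5.5 mm thick, on the floor of an otherwise empty bin: that bin is not full; origin at the bin's centre; fixed
- stein: loose glass beer stein, 84 mm across, 130 mm tall, handle reaching 72 mm along its +y; origin at the centre of its foot; leave alone
- clamp: loose chrome record clamp, 76 mm across, 40 mm tall; origin at the centre of its underside; leave alone
- holder: loose silicone cartridge holder, 50 x 90 mm, 35 mm tall; origin at the centre of its underside; leave alone
- lidbin: loose small steel bin with a shut spring lid, 116 x 116 mm, 112 mm tall; origin at the centre of its underside; leave alone

How it is judged:
At the end, for the whole second after the job is handed in: The tags of both full bins rest tipped towards their bins (joint above 1.1 rad of 1.22) and the tags of both bins with a lone adapter rest tipped away from theirs (joint below 0.12 rad) (((horizontal distance between heap_p and bin1_in below 0.03 m and value of joint tag1 above 1.1 rad and value of joint tag2 below 0.12 rad) or (horizontal distance between heap_p and bin2_in below 0.03 m and value of joint tag2 above 1.1 rad and value of joint tag1 below 0.12 rad)) and ((horizontal distance between heap_q and bin3_in below 0.03 m and value of joint tag3 above 1.1 rad and value of joint tag4 below 0.12 rad) or (horizontal distance between heap_q and bin4_in below 0.03 m and value of joint tag4 above 1.1 rad and value of joint tag3 below 0.12 rad))); the robot touches nothing.
It fails at once if a bystander (stein, clamp, holder or lidded bin) is moved more than 15 mm or lifted (distance of any of stein, clamp, holder, lidbin from where it was at the start of the episode above 0.015 m).
It fails at once if a tag is pushed or squeezed with more than 15 N (contact force between the fingers and tag1 above 15 N or contact force between the fingers and tag2 above 15 N or contact force between the fingers and tag3 above 15 N or contact force between the fingers and tag4 above 15 N).
It fails at once if a tag that was already right is tipped over past upright ((horizontal distance between heap_p and bin1_in below 0.03 m and value of joint tag2 above 0.61 rad) or (horizontal distance between heap_p and bin2_in below 0.03 m and value of joint tag1 above 0.61 rad) or (horizontal distance between heap_q and bin3_in below 0.03 m and value of joint tag3 below 0.61 rad) or (horizontal distance between heap_q and bin4_in below 0.03 m and value of joint tag4 below 0.61 rad)).
It also fails if it takes over 38 s, if anything falls off the work surface, if the arm or the gripper's body presses on something with over 40 N, if the wrist force passes 120 N, or if a joint passes its speed limit or range.

## Working session

There is one attempt and no reset: what is moved stays moved. The work goes in short steps, Python scripts to look and compute and a tool call to move; the robot and the scene stay as the last step left them, time stands still between calls to the robot, and variables do not carry over. Pictures are saved under pics/ and viewed, at most 10 in all, crops included, and the job is handed in when it is done.

Besides the shell and the picture viewer there is one more tool, called after ">>>" as a command line: name --argument value ..., lists and objects as JSON in quotes. arm_command: Moves the arm, as the interface text tells. Its arguments: {"type":"object","properties":{"motion":{"type":"array","items":{"type":"object","properties":{"rx":{"type":"number"},"ry":{"type":"number"},"rz":{"type":"number"},"tx":{"type":"number"},"ty":{"type":"number"},"tz":{"type":"number"},"grip":{"type":"number"}}}},"grip_force":{"type":"number"}},"required":["motion"]}

```bash
mkdir -p pics; cat > h.py <<'E'
import numpy as np,cv2
from plant import bot
def save(p,n): cv2.imwrite(f'pics/{n}.png',cv2.cvtColor(p['image'],cv2.COLOR_RGB2BGR))
def K(p):
    f=200/np.tan(np.radians(p['fovy'])/2); return f
def proj(p,X):
    c=np.array(p['R'])@np.array(X)+np.array(p['t']); return K(p)*c[0]/c[2]+p['cx'],K(p)*c[1]/c[2]+p['cy']
def unproj(p,u,v,z):
    R=np.array(p['R']);t=np.array(p['t']);d=R.T@np.array([(u-p['cx'])/K(p),(v-p['cy'])/K(p),1]);o=-R.T@t
    return o+d*(z-o[2])/d[2]
E
python3 - <<'E'
from h import *
for n in ['top','scene']:
    p=bot.capture(n);save(p,n+'1')
    print(n,p['fovy'],p['cx'],p['cy'],-np.array(p['R']).T@np.array(p['t']))
    for q in ['board','tag1','heap_p','single_p','stein','clamp','holder','lidbin']:
        for r in bot.find_in(q,p)[:5]:
            b=r['box'];print(q,np.round(b),round(r['confidence'],2),np.round(unproj(p,b[0]+b[2]/2,b[1]+b[3]/2,.03),3))
s=bot.read_state();print(s['position'],s['eef_rot'],s['t'],bot.grip_point_offset)
E
```

```text
top 49.51746794190652 319.87985287394787 205.57987685414804 [ 0.39241577 -0.01785024  1.29523388]
board [239. 136. 174.  96.] 0.66 [ 0.606 -0.045  0.03 ]
tag1 [371. 202.  20.  18.] 0.71 [ 0.523 -0.205  0.03 ]
tag1 [292. 205.  22.  11.] 0.67 [0.528 0.026 0.03 ]
tag1 [250. 186.  22.  16.] 0.64 [0.582 0.147 0.03 ]
tag1 [367. 154.  36.  74.] 0.41 [ 0.581 -0.218  0.03 ]
heap_p [255. 141.  30.  30.] 0.94 [0.694 0.121 0.03 ]
heap_p [328. 155.  39.  29.] 0.82 [ 0.649 -0.111  0.03 ]
single_p [381. 170.  11.  12.] 0.63 [ 0.627 -0.226  0.03 ]
single_p [307. 158.  12.  12.] 0.52 [ 0.67  -0.009  0.03 ]
stein [153. 200.  46.  35.] 0.95 [0.519 0.397 0.03 ]
clamp [345. 247.  24.  25.] 0.97 [ 0.384 -0.13   0.03 ]
holder [274. 249.  32.  16.] 0.68 [0.394 0.063 0.03 ]
lidbin [448. 193.  49.  53.] 0.8 [ 0.493 -0.472  0.03 ]
scene 45.77331166281618 319.3017950387386 202.3182114243665 [ 1.09930698 -0.42680697  1.11904523]
board [230. 178. 199. 141.] 0.91 [ 0.646 -0.072  0.03 ]
board [408. 109.  34.  48.] 0.47 [0.499 0.401 0.03 ]
tag1 [323. 182.  22.  26.] 0.61 [0.52  0.038 0.03 ]
heap_p [297. 238.  38.  38.] 0.91 [ 0.646 -0.113  0.03 ]
heap_p [375. 207.  39.  30.] 0.9 [0.685 0.118 0.03 ]
single_p [267. 275.  13.  16.] 0.45 [ 0.642 -0.239  0.03 ]
stein [408. 105.  32.  52.] 0.63 [0.493 0.402 0.03 ]
stein [323. 181.  21.  24.] 0.48 [0.515 0.041 0.03 ]
clamp [242. 185.  25.  24.] 0.64 [ 0.397 -0.145  0.03 ]
holder [301. 152.  29.  26.] 0.95 [0.403 0.059 0.03 ]
holder [357. 183.  66.  67.] 0.62 [0.663 0.119 0.03 ]
holder [322. 182.  24.  25.] 0.48 [0.517 0.038 0.03 ]
lidbin [126. 243.  73.  76.] 0.72 [ 0.476 -0.46   0.03 ]
[0.1827943  0.59768976 0.21460178] [1.55081126e-05 1.47836479e-01 9.89011817e-01 9.99852197e-06] 0.9 0.0187
```

```bash
python3 - <<'E'
import cv2
a=cv2.imread('pics/top1.png')[120:290,140:510];cv2.imwrite('pics/c1.png',cv2.resize(a,None,fx=2.15,fy=2.15,interpolation=cv2.INTER_CUBIC))
a=cv2.imread('pics/scene1.png')[100:330,180:450];cv2.imwrite('pics/c2.png',cv2.resize(a,None,fx=2.6,fy=2.6,interpolation=cv2.INTER_CUBIC))
E
```

```text
(no output)
```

View pics/c1.png

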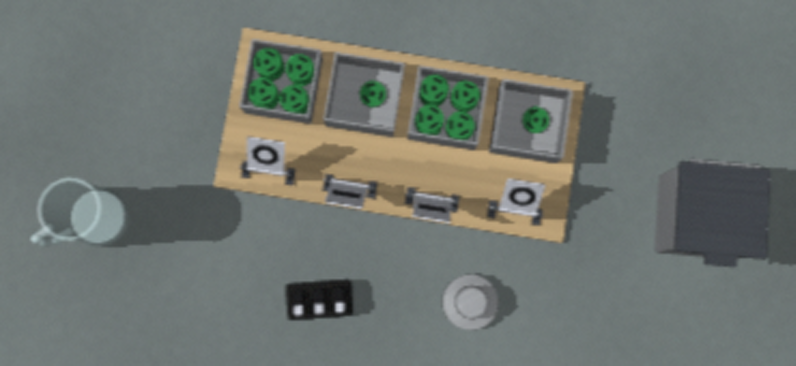

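View pics/c2.png

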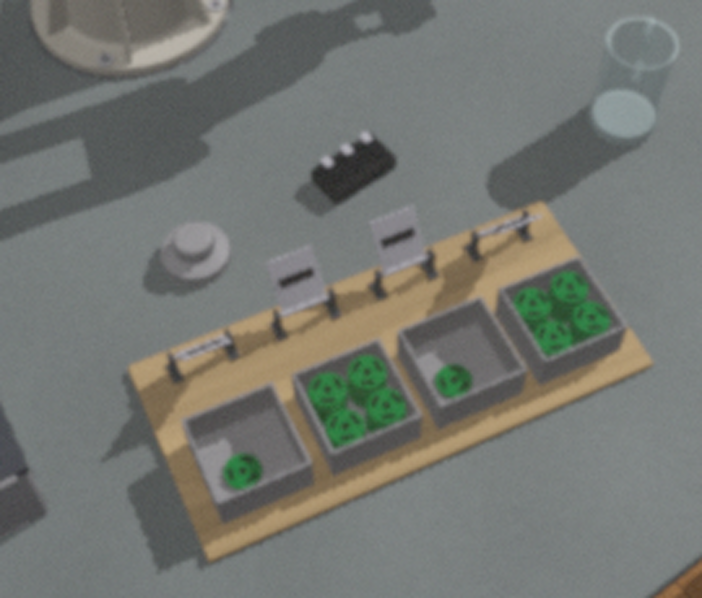

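The top view shows, left (+y) to right, full/ring, lone/bar, full/bar (wrong, at crop 432,205) and lone/ring (wrong, at crop 522,198). The scene view agrees: the two middle tags lean to the robot and the two outer ones lean to the bins. I need to tip the third tag to its bin and the fourth towards the robot.

```bash
python3 - <<'E'
from h import *
p=bot.capture('top')
c=[unproj(p,140+u/2.15,120+v/2.15,.01) for u,v in [(244,28),(585,82),(562,242),(214,186)]]
print(np.round(c,3)); ctr=np.mean(c,0)[:2]
yv=(c[0]+c[3]-c[1]-c[2])[:2];yv/=np.linalg.norm(yv);xv=np.array([yv[1],-yv[0]]);print('ctr',ctr,'yv',yv)
B=lambda P:np.round([(P[:2]-ctr)@xv,(P[:2]-ctr)@yv],3)
print('heap3',B(unproj(p,347,169.5,.05)))
for u,v in [(409,195),(454,205),(493,209),(538,217),(329,182),(371,190)]: print('post',B(unproj(p,140+u/2.15,120+v/2.15,.043)))
E=0
s=bot.read_state()
from scipy.spatial.transform import Rotation as R
q=s['eef_rot'];M=R.from_quat([q[1],q[2],q[3],q[0]]).as_matrix();print(np.round(M,3),np.arctan2(yv[1],yv[0])-np.arctan2(M[1,1],M[0,1]))
np.savez('fit.npz',ctr=ctr,xv=xv,yv=yv)
E
```

```text
[[ 0.772  0.171  0.01 ]
 [ 0.684 -0.308  0.01 ]
 [ 0.46  -0.266  0.01 ]
 [ 0.548  0.214  0.01 ]]
ctr [ 0.61601747 -0.04722284] yv [0.18173844 0.98334691]
heap3 [ 0.04  -0.054]
post [-0.087 -0.024]
post [-0.091 -0.086]
post [-0.088 -0.139]
post [-0.089 -0.201]
post [-0.087  0.085]
post [-0.089  0.027]
[[-0.956  0.293  0.   ]
 [ 0.293  0.956  0.   ]
 [ 0.     0.    -1.   ]] 0.11409337542682829
```

```bash
cat > w.py <<'E'
from h import *
f=np.load('fit.npz');s=bot.read_state();P=np.array(s['position']);b=P[:2]-f['ctr'];x,y=b@f['xv'],b@f['yv']
q=s['eef_rot'];a=2*np.arctan2(q[2],q[1])-np.pi/2
print('board',x,y,'z',P[2],'t',s['t'],'yaw err (tool y vs board y)',np.arctan2(f['yv'][1],f['yv'][0])-a, s['grip_width'],np.round(s['force'],2))
print('rel hinge x',x+.086)
for n,(tx,ty) in dict(A=(-.151,-.0575),B=(-.06,-.1725)).items(): print(n,'tool cm: tx',-100*(tx-x),'ty',100*(ty-y))
E
python3 w.py
```

```text
board -0.5432012917290371 0.5554226387113949 z 0.21459303965770876 t 0.95 yaw err (tool y vs board y) 0.1140933754222111 0.9941786083335699 [ 0.2   0.29 -0.39]
rel hinge x -0.4572012917290371
A tool cm: tx -39.220129172903704 ty -61.29226387113948
B tool cm: tx -48.320129172903705 ty -72.79226387113948
```

>>> arm_command --motion '[{"rz": -0.114,"grip": 0},{"tx": -3.2,"ty": -5.1,"grip": 0},{"tx": -3.2,"ty": -5.1,"grip": 0},{"tx": -3.2,"ty": -5.1,"grip": 0},{"tx": -3.2,"ty": -5.1,"grip": 0},{"tx": -3.2,"ty": -5.1,"grip": 0},{"tx": -3.2,"ty": -5.1,"grip": 0},{"tx": -3.2,"ty": -5.1,"grip": 0}]'

```text
schema error: expected keys rx, ry, rz, tx, ty, tz, grip
```

```bash
python3 w.py
```

```text
board -0.5432012917290371 0.5554226387113949 z 0.21459303965770876 t 0.95 yaw err (tool y vs board y) 0.1140933754222111 0.9941786083335699 [ 0.2   0.29 -0.39]
rel hinge x -0.4572012917290371
A tool cm: tx -39.220129172903704 ty -61.29226387113948
B tool cm: tx -48.320129172903705 ty -72.79226387113948
```

Every row needs all the keys.

>>> arm_command --motion '[{"rx": 0,"ry": 0,"rz": -0.114,"tx": 0,"ty": 0,"tz": 0,"grip": 0},{"rx": 0,"ry": 0,"rz": 0,"tx": -3.2,"ty": -5.1,"tz": 0,"grip": 0},{"rx": 0,"ry": 0,"rz": 0,"tx": -3.2,"ty": -5.1,"tz": 0,"grip": 0},{"rx": 0,"ry": 0,"rz": 0,"tx": -3.2,"ty": -5.1,"tz": 0,"grip": 0},{"rx": 0,"ry": 0,"rz": 0,"tx": -3.2,"ty": -5.1,"tz": 0,"grip": 0},{"rx": 0,"ry": 0,"rz": 0,"tx": -3.2,"ty": -5.1,"tz": 0,"grip": 0},{"rx": 0,"ry": 0,"rz": 0,"tx": -3.2,"ty": -5.1,"tz": 0,"grip": 0},{"rx": 0,"ry": 0,"rz": 0,"tx": -3.2,"ty": -5.1,"tz": 0,"grip": 0}]'

```text
t: 1.95
position: [0.3387, 0.2043, 0.215]
eef_rot: [0.001, 0.091, 0.996, 0.0]
force: [0.4, 0.5, 0.5]
grip_width: 0.153
finger_force: 0.0
```

```bash
python3 w.py
```

```text
board -0.3184174243819902 0.1969097898245836 z 0.21495478854289404 t 1.95 yaw err (tool y vs board y) -0.0004606248984875272 0.15323166298796018 [0.43 0.54 0.51]
rel hinge x -0.23241742438199023
A tool cm: tx -16.741742438199022 ty -25.44097898245836
B tool cm: tx -25.841742438199024 ty -36.94097898245836
```

>>> arm_command --motion '[{"rx": 0,"ry": 0,"rz": 0,"tx": -3.3,"ty": -5.1,"tz": 0,"grip": 0},{"rx": 0,"ry": 0,"rz": 0,"tx": -3.3,"ty": -5.1,"tz": 0,"grip": 0},{"rx": 0,"ry": 0,"rz": 0,"tx": -3.3,"ty": -5.1,"tz": 0,"grip": 0},{"rx": 0,"ry": 0,"rz": 0,"tx": -3.3,"ty": -5.1,"tz": 0,"grip": 0},{"rx": 0,"ry": 0,"rz": 0,"tx": -3.3,"ty": -5.1,"tz": 0,"grip": 0},{"rx": 0,"ry": 0,"rz": 0,"tx": 0,"ty": 0,"tz": 4,"grip": 0},{"rx": 0,"ry": 0,"rz": 0,"tx": 0,"ty": 0,"tz": 4,"grip": 0},{"rx": 0,"ry": 0,"rz": 0,"tx": 0,"ty": 0,"tz": 0,"grip": 0}]'

```text
t: 2.95
position: [0.4519, -0.0747, 0.1326]
eef_rot: [-0.003, 0.091, 0.996, 0.0]
force: [0.5, -0.4, -0.3]
grip_width: 0.004
finger_force: 0.0
```

```bash
python3 w.py; python3 - <<'E'
from h import *
p=bot.capture('scene');a=cv2.cvtColor(p['image'],cv2.COLOR_RGB2BGR)[100:330,180:450];cv2.imwrite('pics/c3.png',cv2.resize(a,None,fx=2.6,fy=2.6,interpolation=cv2.INTER_CUBIC))
E
```

```text
board -0.1563599853401935 -0.05683861322871545 z 0.13262924583304556 t 2.95 yaw err (tool y vs board y) 0.0004959224335543411 0.004145809769254481 [ 0.46 -0.36 -0.31]
rel hinge x -0.0703599853401935
A tool cm: tx -0.5359985340193496 ty -0.066138677128455
B tool cm: tx -9.635998534019349 ty -11.566138677128453
```

View pics/c3.png

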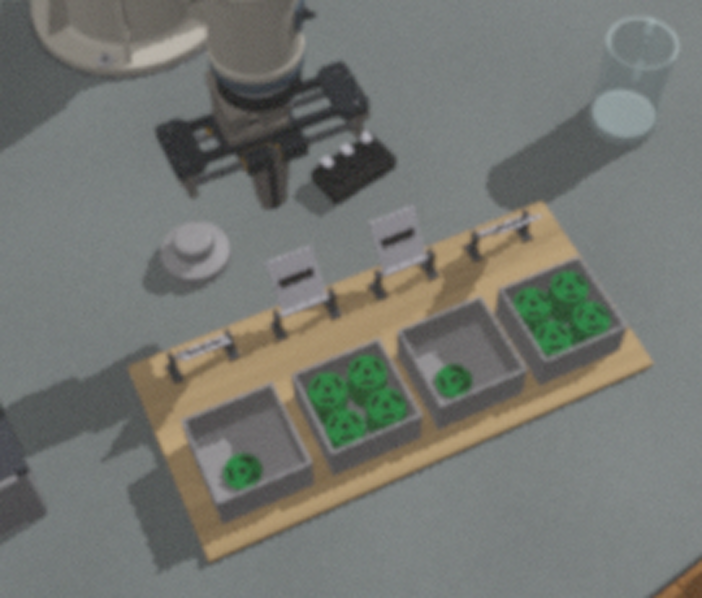

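The closed fingertips show at crop (270,205), in front of the third tag at (297,280) and well aligned with it. Next I go down and push gently.

>>> arm_command --motion '[{"rx": 0,"ry": 0,"rz": 0,"tx": 0,"ty": 0,"tz": 3.2,"grip": 0},{"rx": 0,"ry": 0,"rz": 0,"tx": 0,"ty": 0,"tz": 3.2,"grip": 0},{"rx": 0,"ry": 0,"rz": 0,"tx": -1.2,"ty": 0,"tz": 0,"grip": 0},{"rx": 0,"ry": 0,"rz": 0,"tx": -1,"ty": 0,"tz": 0,"grip": 0},{"rx": 0,"ry": 0,"rz": 0,"tx": -0.8,"ty": 0,"tz": 0,"grip": 0},{"rx": 0,"ry": 0,"rz": 0,"tx": -0.8,"ty": 0,"tz": 0,"grip": 0},{"rx": 0,"ry": 0,"rz": 0,"tx": -0.8,"ty": 0,"tz": 0,"grip": 0},{"rx": 0,"ry": 0,"rz": 0,"tx": -0.7,"ty": 0,"tz": 0,"grip": 0}]'

```text
t: 4.0
position: [0.5067, -0.0846, 0.0707]
eef_rot: [0.0, 0.091, 0.996, -0.0]
force: [0.6, -0.6, 0.5]
grip_width: 0.007
finger_force: 0.0
```

```bash
python3 w.py
```

```text
board -0.10067103211998174 -0.056617036958098506 z 0.07069539997528118 t 4.0 yaw err (tool y vs board y) 0.00010207764969427657 0.007105992018091341 [ 0.58 -0.61  0.49]
rel hinge x -0.014671032119981747
A tool cm: tx 5.032896788001826 ty -0.08829630419014967
B tool cm: tx -4.067103211998174 ty -11.588296304190148
```

>>> arm_command --motion '[{"rx": 0,"ry": 0,"rz": 0,"tx": -0.5,"ty": 0,"tz": 0,"grip": 0},{"rx": 0,"ry": 0,"rz": 0,"tx": -0.5,"ty": 0,"tz": 0,"grip": 0},{"rx": 0,"ry": 0,"rz": 0,"tx": -0.3,"ty": 0,"tz": 0,"grip": 0},{"rx": 0,"ry": 0,"rz": 0,"tx": 0,"ty": 0,"tz": 0,"grip": 0},{"rx": 0,"ry": 0,"rz": 0,"tx": 0,"ty": 0,"tz": 0,"grip": 0},{"rx": 0,"ry": 0,"rz": 0,"tx": 0,"ty": 0,"tz": -3,"grip": 0},{"rx": 0,"ry": 0,"rz": 0,"tx": 0,"ty": 0,"tz": -4,"grip": 0},{"rx": 0,"ry": 0,"rz": 0,"tx": 0,"ty": 0,"tz": 0,"grip": 0}]'

```text
t: 5.0
position: [0.5208, -0.0871, 0.1433]
eef_rot: [0.003, 0.091, 0.996, -0.0]
force: [0.4, 0.9, 0.0]
grip_width: 0.005
finger_force: 0.0
```

```bash
python3 w.py; python3 - <<'E'
from h import *
p=bot.capture('scene');a=cv2.cvtColor(p['image'],cv2.COLOR_RGB2BGR)[100:330,180:450];cv2.imwrite('pics/c4.png',cv2.resize(a,None,fx=2.6,fy=2.6,interpolation=cv2.INTER_CUBIC))
E
```

```text
board -0.08635238083702589 -0.05655910713753462 z 0.14332413804342278 t 5.0 yaw err (tool y vs board y) 4.2932974406717506e-06 0.00459368718580121 [0.41 0.94 0.02]
rel hinge x -0.0003523808370258924
A tool cm: tx 6.464761916297411 ty -0.09408928624653826
B tool cm: tx -2.6352380837025886 ty -11.594089286246536
```

View pics/c4.png

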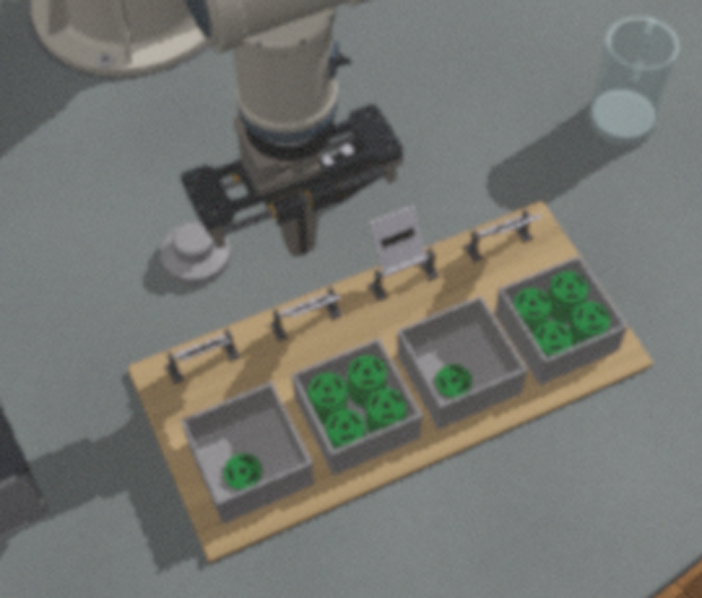

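The third tag now leans to its bin (crop 307,310), like the outer ones. Next is the fourth tag, from its bin side.

>>> arm_command --motion '[{"rx": 0,"ry": 0,"rz": 0,"tx": -2,"ty": -3.9,"tz": 0,"grip": 0},{"rx": 0,"ry": 0,"rz": 0,"tx": -2,"ty": -3.9,"tz": 0,"grip": 0},{"rx": 0,"ry": 0,"rz": 0,"tx": -2.1,"ty": -3.8,"tz": 0,"grip": 0},{"rx": 0,"ry": 0,"rz": 0,"tx": 0,"ty": 0,"tz": 0,"grip": 0},{"rx": 0,"ry": 0,"rz": 0,"tx": 0,"ty": 0,"tz": 3,"grip": 0},{"rx": 0,"ry": 0,"rz": 0,"tx": 0,"ty": 0,"tz": 2.5,"grip": 0},{"rx": 0,"ry": 0,"rz": 0,"tx": 0,"ty": 0,"tz": 1.7,"grip": 0},{"rx": 0,"ry": 0,"rz": 0,"tx": 0,"ty": 0,"tz": 0,"grip": 0}]'

```text
t: 6.05
position: [0.5565, -0.211, 0.067]
eef_rot: [-0.002, 0.091, 0.996, 0.001]
force: [-0.1, 0.2, 0.3]
grip_width: 0.006
finger_force: 0.0
```

```bash
python3 w.py
```

```text
board -0.028757338543815913 -0.17184477892709515 z 0.06700724384726264 t 6.05 yaw err (tool y vs board y) -0.0003293710171905495 0.006426104883128011 [-0.08  0.17  0.27]
rel hinge x 0.05724266145618408
A tool cm: tx 12.224266145618408 ty 11.434477892709516
B tool cm: tx 3.1242661456184084 ty -0.06552210729048324
```

>>> arm_command --motion '[{"rx": 0,"ry": 0,"rz": 0,"tx": 1,"ty": 0,"tz": 0,"grip": 0},{"rx": 0,"ry": 0,"rz": 0,"tx": 0.8,"ty": 0,"tz": 0,"grip": 0},{"rx": 0,"ry": 0,"rz": 0,"tx": 0.8,"ty": 0,"tz": 0,"grip": 0},{"rx": 0,"ry": 0,"rz": 0,"tx": 0.8,"ty": 0,"tz": 0,"grip": 0},{"rx": 0,"ry": 0,"rz": 0,"tx": 0.7,"ty": 0,"tz": 0,"grip": 0},{"rx": 0,"ry": 0,"rz": 0,"tx": 0.6,"ty": 0,"tz": 0,"grip": 0},{"rx": 0,"ry": 0,"rz": 0,"tx": 0.5,"ty": 0,"tz": 0,"grip": 0},{"rx": 0,"ry": 0,"rz": 0,"tx": 0.4,"ty": 0,"tz": 0,"grip": 0}]'

```text
t: 7.05
position: [0.5025, -0.2018, 0.0685]
eef_rot: [-0.0, 0.091, 0.996, 0.0]
force: [-0.7, 0.2, 0.2]
grip_width: 0.004
finger_force: 0.0
```

>>> arm_command --motion '[{"rx": 0,"ry": 0,"rz": 0,"tx": 0,"ty": 0,"tz": 0,"grip": 0},{"rx": 0,"ry": 0,"rz": 0,"tx": 0,"ty": 0,"tz": 0,"grip": 0},{"rx": 0,"ry": 0,"rz": 0,"tx": 0,"ty": 0,"tz": -3,"grip": 0},{"rx": 0,"ry": 0,"rz": 0,"tx": 0,"ty": 0,"tz": -5,"grip": 0},{"rx": 0,"ry": 0,"rz": 0,"tx": 0,"ty": 0,"tz": -5,"grip": 0},{"rx": 0,"ry": 0,"rz": 0,"tx": 0,"ty": 0,"tz": 0,"grip": 0},{"rx": 0,"ry": 0,"rz": 0,"tx": 0,"ty": 0,"tz": 0,"grip": 0}]'

```text
t: 7.92
position: [0.5026, -0.2017, 0.1981]
eef_rot: [-0.0, 0.091, 0.996, 0.0]
force: [-0.0, 0.0, 0.1]
grip_width: 0.003
finger_force: 0.0
```

```bash
python3 w.py; python3 - <<'E'
from h import *
p=bot.capture('scene');a=cv2.cvtColor(p['image'],cv2.COLOR_RGB2BGR)[100:330,180:450];cv2.imwrite('pics/c5.png',cv2.resize(a,None,fx=2.6,fy=2.6,interpolation=cv2.INTER_CUBIC))
E
```

```text
board -0.08349383665551227 -0.17249793241207842 z 0.1981193141290544 t 7.925 yaw err (tool y vs board y) -1.0084854149106093e-05 0.0030270601865024635 [-0.04  0.01  0.06]
rel hinge x 0.002506163344487722
A tool cm: tx 6.750616334448773 ty 11.499793241207842
B tool cm: tx -2.3493836655512275 ty -0.00020675879215670268
```

View pics/c5.png

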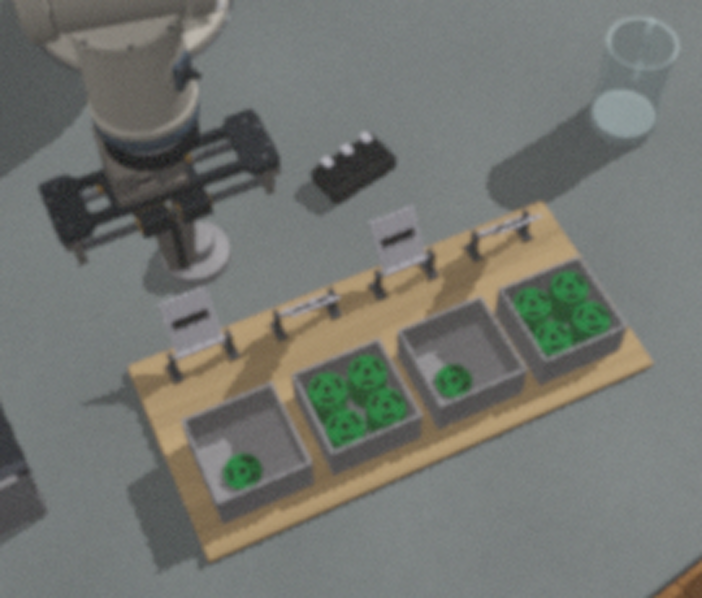

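The fourth tag now shows its bar (crop 190,320). Both full bins show the ring and both lone-adapter bins show the bar, and the arm is clear of everything.

```bash
python3 -c "from plant import bot;print(bot.sign_off())"
```

```text
the job is handed in; nothing more can be done
None
```

Job handed in: I tipped only the two wrong tags (third and fourth from the left, as seen from the robot), and the last picture shows all four set correctly; the sign-off gave no verdict.

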